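# Fetch the little pot from behind the spice jars

### The arm

A 6-joint arm with a two-finger parallel gripper is mounted at the origin on a cart in front of the work surface, level with it; the furniture and walls round the work are solid. World frame = base frame: x ahead of the robot, y to its left, z up, the work surface at z = 0. Lengths are in m, angles in rad, forces in N, time in s.
With the tool pointing down it reaches from about 0.25 to 0.725 m from the base axis. Payload 4 kg.
Tool frame: the origin (TCP) lies on the mounting face of the last link; the fingertips stand 173 mm ahead of it and the grasp point (between the pads) lies 155 mm ahead of it; z points along the fingers, y is the line along which they close (so a half turn about z gives the same grasp; the last joint's range is limited). The gripper opens to 85 mm and grips with 20 to 120 N. Pads are 22 mm wide; open, the fingers measure 114 mm over their backs; the gripper's body (76 mm by 85 mm) begins 54 mm behind the grasp point. The pads swing forward as they close: fully open they stand 13 mm farther back than shut.
Start: joints at [-1.16, 0.241, 0.005, 1.335, 0, 1.571], TCP at [0.2, -0.458, 0.405] pointing down, gripper open.
Joint ranges: [-2.72, 2.72], [-1.05, 1.87], [-1.09, 1.28], [-1.99, 2.15], [-1.42, 1.44], [-3.14, 3.14]. Speed limits (rad/s): [2.79, 2.79, 3.14, 3.14, 3.14, 3.14].

### API

Orientations are given as a unit quaternion [w, x, y, z].
In Python, from station import * gives the robot as it stands.
- The arm moves only by the shell command python3 -m inch 'ROWS' [FORCE]. ROWS is JSON, a list of rows, each a list of 7 numbers: the shift along the world's x, y, z in mm, then the turn, a rotation vector about the world's x, y, z in degrees, then the finger opening in mm, from 0 to 85.4. A call has exactly 5 rows; each row shifts and turns the commanded pose from where the row before left it; what a row does not reach is not made up. A row lasts 1/12 s, in which the tool goes at most 41.7 mm and 7.16 degrees, less where a joint would pass 70% of its speed; a pose out of reach is approached as far as the arm can. A call with a gripper value outside its range is refused whole. The fingers move at their own pace and stop on an object; FORCE is the grip in N (left out, the last holds). Time passes only in rows, so rows that do not move let the fingers close, or fill a call up. It gives the time, the measured TCP pose, the force, the opening and the grip force at its end, in the units of the state.
- observe(): the state, without advancing time (a new reading comes with each control period).
- read_camera(name): name is "scene" or "top"; returns a dict with "img" (384x512x3 uint8, blue, green, red), "fx", "fy", "cx", "cy" (pixels), "rvec" (rotation vector, rad) and "tvec" (3), from world to camera coordinates, as OpenCV has them. Camera axes: x right, y down, z forward; pixel columns grow to the right and rows downward; lengths in m; the calibration is good to about 2 mm. A picture is of the moment at which its call begins. There is no depth.
- hand_in(): hands the job in; it is judged then, once.
The state is a dict: "time_s": time; "joint_pos": joint angles; "qvel": joint speeds; "joint_efforts": joint torques, N m; "eef_pos": TCP position; "orientation": TCP orientation; "contact_force": force on the tool from outside, world axes, zero at the start; "moment": the same for the moment, N m; "gripper_width": opening from 0.0 (shut) to 1.0 (fully open); "grip_force": force on a finger pad.
Only numpy, scipy, OpenCV 4.12 (cv2) and the standard library are available. Lean on these libraries where they do the work, as an engineer would, in place of code of your own. Each camera call takes 0.05 s, during which the arm holds its last target. There are 200 camera calls.

### The job

Please get the little cream-and-red pot out from the back of the wooden caddy: first move the two spice jars in front of it onto the round black mat, then stand the pot in the middle of the cork coaster, and put the red kitchen timer into the pot's old place in the caddy. Only then put both jars back, each exactly where it stood at the start. Everything stays upright, and the phone and the yellow mug are left alone.

Things in the scene. Friction and masses are not known exactly. Their poses are not given: they have to be found in the camera images.
- jar_red_mid (a point): Spice jar with a red cap, round, 99 mm high; body 40 mm across, cap (top 20 mm) 42 mm. Loose, about 0.11 kg. The point is on its axis half-way up, 49.5 mm above its foot; z up. It starts at the front left or front right of the caddy, on the caddy floor. Grip it high and along the caddy's x axis: the gap to the other jar is only 14 mm, too narrow for a finger.
- jar_white_mid (a point): Spice jar with a white cap and green label, round, 99 mm high; body 40 mm across, cap (top 20 mm) 41 mm. Loose, about 0.11 kg. The point is on its axis half-way up, 49.5 mm above its foot; z up. It starts beside the red-capped jar; which is on which side varies. Grip it like the other, high, so that the fingers stay above what stands in the rear bay.
- pot_mid (a point): Small round closed pot, cream with red bands, 63 mm across, 34 mm high. Loose, about 0.07 kg. The point is on its axis half-way up, 17 mm above its foot; z up. It starts in the caddy's rear bay; fingers fit only before and behind it (along the caddy's x axis), and before it only once both jars are gone.
- timer_mid (a point): Round kitchen timer, red top on a cream base, 62 mm across, 53 mm high, with a red grip bar across its top (the top does not turn). Loose, about 0.11 kg. Can be gripped round its lower body at any yaw. The point is on its axis half-way up, 26.5 mm above its foot; z up. It starts on the worktop.
- caddy: Pale wooden caddy, fixed, 178 mm deep (x), 122 mm wide (y). Origin: on the worktop under the centre of the rear bay; x points from its front (robot side) to its rear, y left, z up. Floor 6 mm thick. Jar places (dark marks): x = -60, y = +28 and -28 mm, with side rails 23 mm high (inner faces at y = +-55) and a front lip 19 mm high at x = -89 mm.
- bay (a point): Centre of the caddy's rear bay (dark mark on the floor), on the floor's top, 6 mm above the caddy's origin; same axes as the caddy. Side walls 78 mm apart inside, tops 60 mm above the worktop, from x = -34 to +84 mm; open in front; at the rear a lip 17 mm above the worktop at x = +79 mm.
- mat: Round black silicone mat with a red edge, 173 mm across, flat, top 6 mm above the worktop; fixed. The origin is at its centre on the worktop.
- coaster: Round cork coaster, 90 mm across, 8 mm thick; fixed. The origin is at its centre on the worktop.
- phone: A phone lying on the worktop near the robot, 78 x 163 x 10 mm, loose; origin under its centre. Leave it alone.
- mug: Yellow mug, 84 x 119 x 92 mm with its handle, loose, at the back of the worktop; origin under its middle. Leave it alone.
Things that resemble listed ones, but are neither listed nor needed, are in the scene too. Of the things that look like the coaster, take the one that is nearest to the robot's base at the start.

How it is judged:
On the way, in this order (a step that is already met when the one before it is completed fails the run):
1. both jars stand upright and released on the round mat, while the pot is still in the caddy (horizontal distance between each of jar_red_mid, jar_white_mid and mat below 0.07 m and height (world z) of jar_red_mid between 0.051 and 0.061 m and angle between each of jar_red_mid, jar_white_mid's own z axis and vertical below 0.12 rad and height (world z) of jar_white_mid between 0.051 and 0.061 m and contact force between the fingers and jar_red below 0.3 N and linear speed of each of jar_red, jar_white below 0.03 m/s and contact force between the fingers and jar_white below 0.3 N and distance of pot_mid from where it was at the start of the episode below 0.02 m), for 0.2 s.
2. the pot stands upright and released on the coaster, the jars still on the mat (horizontal distance between each of jar_red_mid, jar_white_mid and mat below 0.07 m and height (world z) of jar_red_mid between 0.051 and 0.061 m and angle between each of jar_red_mid, jar_white_mid, pot_mid's own z axis and vertical below 0.12 rad and height (world z) of jar_white_mid between 0.051 and 0.061 m and horizontal distance between pot_mid and coaster below 0.015 m and height (world z) of pot_mid between 0.02 and 0.03 m and contact force between the fingers and pot below 0.3 N and linear speed of pot below 0.03 m/s), for 0.2 s.
3. the timer stands upright and released in the rear bay, the jars still on the mat (horizontal distance between each of jar_red_mid, jar_white_mid and mat below 0.07 m and height (world z) of jar_red_mid between 0.051 and 0.061 m and angle between each of jar_red_mid, jar_white_mid, pot_mid, timer_mid's own z axis and vertical below 0.12 rad and height (world z) of jar_white_mid between 0.051 and 0.061 m and horizontal distance between pot_mid and coaster below 0.015 m and height (world z) of pot_mid between 0.02 and 0.03 m and horizontal distance between timer_mid and caddy below 0.015 m and height (world z) of timer_mid between 0.0275 and 0.0375 m and contact force between the fingers and timer below 0.3 N and linear speed of timer below 0.03 m/s), for 0.2 s.
At the end, for the whole second after the job is handed in: The pot stands on the coaster within 15 mm of its centre; the timer stands on the caddy floor within 15 mm of the centre of the rear bay; each jar stands within 15 mm of where it stood at the start; all four upright (within 0.12 rad), released and at rest (horizontal distance between pot_mid and coaster below 0.015 m and height (world z) of pot_mid between 0.02 and 0.03 m and angle between each of pot_mid, timer_mid, jar_red_mid, jar_white_mid's own z axis and vertical below 0.12 rad and horizontal distance between timer_mid and caddy below 0.015 m and height (world z) of timer_mid between 0.0275 and 0.0375 m and distance of each of jar_red_mid, jar_white_mid from where it was at the start of the episode below 0.015 m and contact force between the fingers and jar_red below 0.3 N and linear speed of each of jar_red, jar_white, pot, timer below 0.03 m/s and contact force between the fingers and jar_white below 0.3 N and contact force between the fingers and pot below 0.3 N and contact force between the fingers and timer below 0.3 N); the robot touches nothing.
It fails at once if a jar, the pot or the timer is tipped over (angle between any of jar_red_mid, jar_white_mid, pot_mid, timer_mid's own z axis and vertical above 0.7 rad).
It fails at once if the phone is disturbed (distance of phone from where it was at the start of the episode above 0.03 m).
It fails at once if the yellow mug is disturbed (distance of mug from where it was at the start of the episode above 0.03 m).
It also fails if it takes over 125 s, if anything falls off the work surface, if the arm or the gripper's body presses on something with over 40 N, if the wrist force passes 120 N, or if a joint passes its speed limit or range.

## Working session

There is one attempt and no reset: what is moved stays moved. The work goes in short steps, Python scripts to look and compute and a shell command to move; the robot and the scene stay as the last step left them, time stands still between calls to the robot, and variables do not carry over. Pictures are saved under pics/ and viewed, at most 14 in all, crops included, and the job is handed in when it is done.

```bash
mkdir -p pics; python3 - <<'E'
from station import *
import cv2,json
for n in("scene","top"):
    c=read_camera(n);cv2.imwrite(f"pics/{n}0.png",cv2.resize(c["img"],(800,600),interpolation=cv2.INTER_CUBIC))
    cv2.imwrite(f"pics/raw_{n}0.png",c["img"])
    print(n,{k:(v.tolist() if hasattr(v,'tolist') else v) for k,v in c.items() if k!='img'})
print(observe())
E
```

```text
scene {'fx': 423.78345467476544, 'fy': 423.78345467476544, 'cx': 256.1624974775795, 'cy': 195.1937354239176, 'rvec': [0.7054246987523587, -2.304824236872771, 1.4381125556524528], 'tvec': [0.4721559110745909, 0.19028094321858968, 1.202256634920863]}
top {'fx': 411.57190256099165, 'fy': 411.57190256099165, 'cx': 256.9426413160713, 'cy': 195.3696047384034, 'rvec': [2.1438442436094522, -2.1753230622470787, 0.10060669212575542], 'tvec': [0.01909058930289659, 0.5623299705158561, 1.5238033151115193]}
{'time_s': 0.1, 'joint_pos': array([-1.15998560e+00,  2.41378624e-01,  3.91022644e-03,  1.33518553e+00,
        3.46866297e-05,  1.57078574e+00]), 'qvel': array([-0.00285508, -0.00137303,  0.00409633, -0.00107151, -0.00062101,
        0.0001204 ]), 'joint_efforts': array([ 7.84695440e-04, -3.73138404e+01,  2.53010201e+01,  1.08611182e-02,
       -6.88336922e-05, -1.56709664e-06]), 'eef_pos': array([ 0.1995954 , -0.4582015 ,  0.40390076]), 'orientation': array([-9.12815589e-04,  9.78976886e-01,  2.03969099e-01, -1.72458670e-04]), 'contact_force': array([ 0.1707157 ,  0.31952881, -0.13807614]), 'moment': array([-0.02710489, -0.0317158 , -0.00649077]), 'grip_force': 0.0, 'gripper_width': 1.0015198364035236}
```

View pics/top0.png

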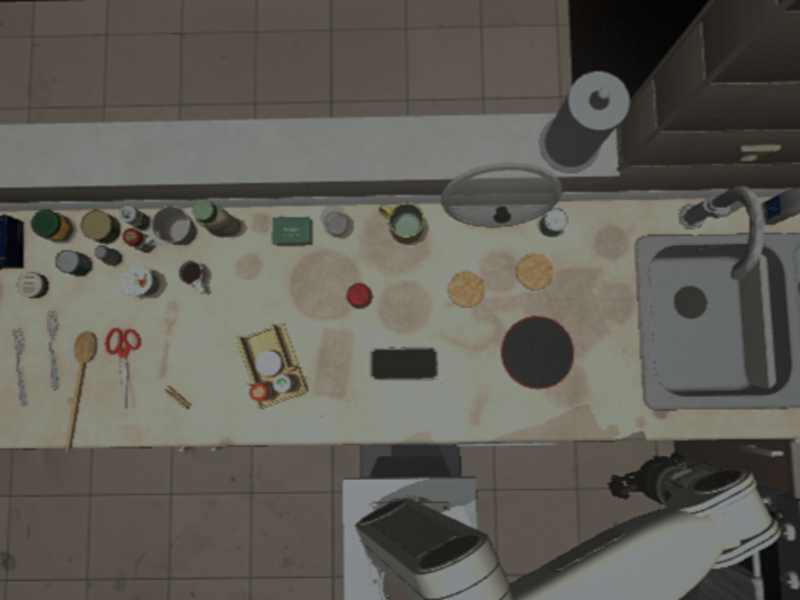

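View pics/scene0.png

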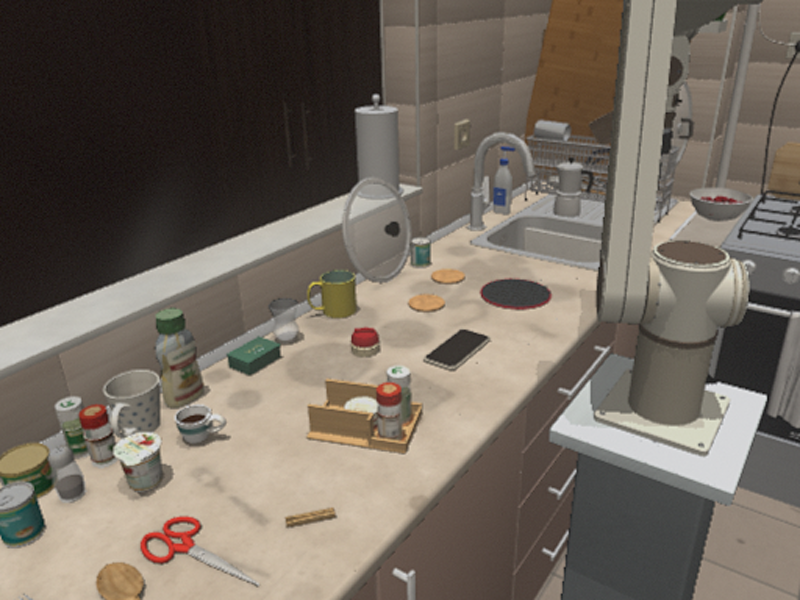

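The top view shows the caddy around (272,366), with the red-capped jar left at (260,391), the white-capped jar right at (282,382) and the pot at (270,362). The timer is at (359,295), the mat at (538,352), the phone at (404,363) and the mug at (406,222). The near coaster is at (466,289). These pixels are on the 800-wide picture.

```bash
cat > h.py <<'E'
import cv2,numpy as np
from station import *
def w(c,u,v,z):
    "raw pixel + height -> world xy"
    R=cv2.Rodrigues(np.array(c["rvec"],float))[0];t=np.array(c["tvec"],float)
    o=-R.T@t;d=R.T@np.array([(u-c["cx"])/c["fx"],(v-c["cy"])/c["fy"],1.])
    return (o+d*(z-o[2])/d[2])[:2]
def px(c,P):
    K=np.array([[c["fx"],0,c["cx"]],[0,c["fy"],c["cy"]],[0,0,1.]])
    return cv2.projectPoints(np.array(P,float).reshape(-1,3),np.array(c["rvec"],float),np.array(c["tvec"],float),K,None)[0][:,0]
def crop(c,x0,y0,x1,y1,s,name):
    cv2.imwrite(f"pics/{name}.png",cv2.resize(c["img"][y0:y1,x0:x1],None,fx=s,fy=s,interpolation=cv2.INTER_CUBIC))
E
python3 - <<'E'
from h import *
c=read_camera("top");s=512/800
for n,u,v,z in [("caddy rear L",241,339,.06),("timer",359,295,.053),("mat",538,352,.006),("coaster",466,289,.008),("cork2",535,271,.008),("phone",404,363,.01),("mug",406,222,.09),("redjar",260,391,.099),("whitejar",282,382,.099),("pot",269,362,.04)]:
    print(n,w(c,u*s,v*s,z).round(3))
hsv=cv2.cvtColor(c["img"],cv2.COLOR_BGR2HSV);print([hsv[int(v*s),int(u*s)] for u,v in[(359,295),(466,289),(538,320),(260,391)]])
crop(c,145,200,205,265,9,"caddy0")
red=((hsv[...,0]<8)|(hsv[...,0]>172))&(hsv[...,1]>140)&(hsv[...,2]>50)
n,l,st,ce=cv2.connectedComponentsWithStats(red.astype(np.uint8))
for i in range(1,n):
    if st[i,4]>8: print(st[i],ce[i].round(1))
E
```

```text
caddy rear L [0.485 0.391]
timer [0.586 0.112]
mat [ 0.446 -0.319]
coaster [ 0.603 -0.148]
cork2 [ 0.645 -0.318]
phone [0.424 0.007]
mug [ 0.753 -0.003]
redjar [0.363 0.336]
whitejar [0.383 0.286]
pot [0.43  0.329]
[array([  0, 159, 109], dtype=uint8), array([ 19,  99, 137], dtype=uint8), array([45, 11, 45], dtype=uint8), array([ 21,  90, 136], dtype=uint8)]
[ 79 146  11  11  49] [ 84.7 151.7]
[223 182  13  13 138] [229.1 188.3]
[ 68 210  21  19 141] [ 77.5 219. ]
[160 245  11  12  54] [165.4 250. ]
```

View pics/caddy0.png

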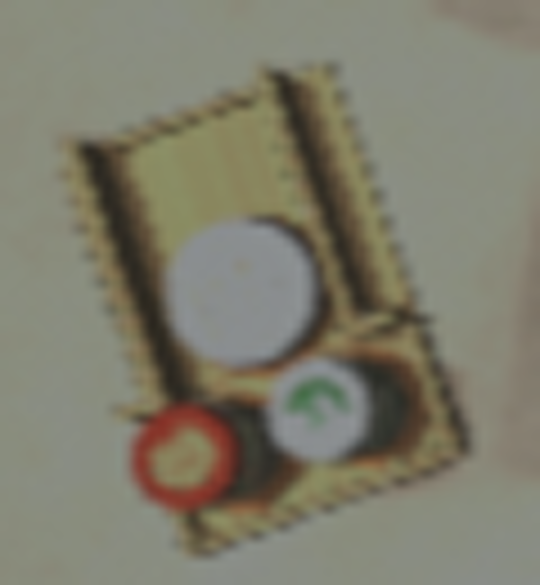

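The magnified crop shows the red cap's centre at (183,457), the white cap's at (320,410) and the pot's top at (242,292). The caddy's front edge runs from (190,552) to (468,450).

```bash
python3 - <<'E'
from h import *
c=read_camera("top")
f=lambda u,v,z:w(c,145+(u-4)/9,200+(v-4)/9,z)
r=f(183,457,.105);g=f(320,410,.105);p=f(242,292,.040)
FL=f(190,552,.019);FR=f(468,450,.019)
a=r-g;print("red",r,"white",g,"pot",p,"dist",np.hypot(*a),"yaw jars",np.degrees(np.arctan2(-a[0],a[1])))
b=FL-FR;print("front",FL,FR,np.hypot(*b),"yaw",np.degrees(np.arctan2(-b[0],b[1])))
y=np.arctan2(-b[0],b[1]);X=np.array([np.cos(y),np.sin(y)])
print("pot->jars", (p-(r+g)/2), "exp along x",(p-(r+g)/2)@X)
RL=f(62,140,.06);RLi=f(345,65,.06);print("rear corners",RL,RLi)
b2=RL-FL;
# mat, coaster, timer
hsv=cv2.cvtColor(c["img"],cv2.COLOR_BGR2HSV)
def cen(m,z,n):
    k,l,st,ce=cv2.connectedComponentsWithStats(m.astype(np.uint8))
    for i in range(1,k):
        if st[i,4]>100: print(n,st[i],w(c,*ce[i],z).round(4))
z=np.zeros(hsv.shape[:2],bool)
def roi(x0,y0,x1,y1):
    m=z.copy();m[y0:y1,x0:x1]=1;return m
cen((hsv[...,2]<70)&roi(310,195,380,255),.006,"mat")
cen((hsv[...,1]>75)&(hsv[...,0]>12)&(hsv[...,0]<25)&roi(280,165,318,205),.008,"coaster")
cen((hsv[...,2]<60)&roi(230,215,285,250),.01,"phone")
crop(c,220,160,380,255,5,"mid0")
s=read_camera("scene");cv2.imwrite("pics/raws.png",s["img"])
for n,P in dict(pot=[*p,.04],red=[*r,.105],white=[*g,.105],FL=[*FL,.019],FR=[*FR,.019],timer=[.586,.112,.053]).items(): print(n,px(s,P)*800/512)
E
```

```text
red [0.36307348 0.33977549] white [0.38076803 0.28563714] pot [0.42906734 0.3313989 ] dist 0.05695663351738366 yaw jars 18.09943890310933
front [0.32182422 0.35689248] [0.36243775 0.24083325] 0.12296017059972007 yaw 19.28687693251528
pot->jars [0.05714658 0.01869258] exp along x 0.06011345151859839
rear corners [0.49192144 0.4016802 ] [0.52108827 0.28524326]
mat [ 322  203   44   45 1546] [ 0.446  -0.3165]
coaster [287 174  23  23 409] [ 0.6033 -0.1477]
phone [238 224  41  18 714] [0.4231 0.008 ]
pot [[360.47385189 404.98390369]]
red [[387.10248636 387.01868101]]
white [[397.09604461 369.63687503]]
FL [[402.69510273 443.02020504]]
FR [[420.46695926 402.25018726]]
timer [[365.22079139 327.24464826]]
```

View pics/mid0.png

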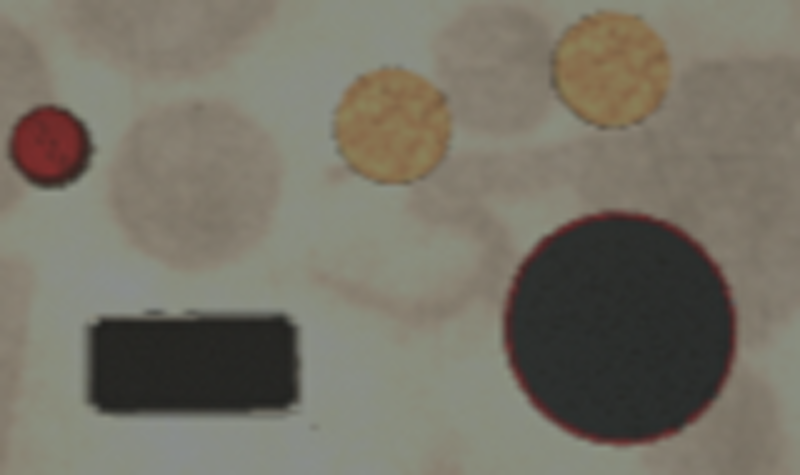

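The top crop agrees with the estimates: timer at (50,145), near coaster at (392,126), mat at (620,328) and phone at (193,363). The caddy yaw is about 18.5°. I'll pick the white jar (the right-hand one) first.

```bash
python3 -m inch '[[10,15,0,0,0,5,85],[18,30,0,0,0,6,85],[18,34,0,0,0,6,85],[18,34,0,0,0,6,85],[18,34,0,0,0,6,85]]' 30
python3 -m inch '[[18,34,0,0,0,6,85],[18,34,0,0,0,6,85],[18,34,0,0,0,6,85],[18,34,0,0,0,6,85],[18,34,0,0,0,6,85]]'
python3 -m inch '[[9,34,0,0,0,6,85],[0,34,0,0,0,6,85],[0,34,0,0,0,6,85],[0,34,0,0,0,6,85],[0,34,0,0,0,6,85]]'
python3 -m inch '[[0,34,0,0,0,2,85],[0,34,0,0,0,0,85],[0,34,0,0,0,0,85],[0,34,0,0,0,0,85],[0,34,0,0,0,0,85]]'
cat >> h.py <<'E'
def st():
    o=observe();q=o["orientation"];from scipy.spatial.transform import Rotation as S
    R=S.from_quat([q[1],q[2],q[3],q[0]]).as_matrix()
    print("t%.1f"%o["time_s"],"pos mm",(o["eef_pos"]*1000).round(1),"psi %.1f tilt %.1f"%(np.degrees(np.arctan2(R[1,1],R[0,1])),np.degrees(np.arccos(-R[2,2]))),"w %.1f F %.1f"%(o["gripper_width"]*85.4,o["grip_force"]),o["contact_force"].round(1),o["joint_pos"].round(2))
E
python3 -c "from h import *;st()"
```

```text
time_s: 0.67
eef_pos: [0.2819, -0.31, 0.4045]
orientation: [-0.0, 0.896, 0.444, 0.0]
contact_force: [0.8, -0.5, 0.0]
gripper_width: 0.993
grip_force: 0.0
time_s: 1.08
eef_pos: [0.372, -0.1396, 0.4049]
orientation: [0.0, 0.75, 0.661, 0.0]
contact_force: [0.8, -0.3, -0.6]
gripper_width: 0.996
grip_force: 0.0
time_s: 1.5
eef_pos: [0.3803, 0.0302, 0.4048]
orientation: [0.0, 0.553, 0.833, 0.0]
contact_force: [0.6, -0.5, -0.2]
gripper_width: 0.996
grip_force: 0.0
time_s: 1.92
eef_pos: [0.3802, 0.2003, 0.4048]
orientation: [0.0, 0.541, 0.841, 0.0]
contact_force: [-0.2, -0.7, -0.0]
gripper_width: 1.0
grip_force: 0.0
t1.9 pos mm [380.2 200.3 404.8] psi 24.6 tilt 0.0 w 85.4 F 0.0 [-0.2 -0.7 -0. ] [ 0.48  0.1  -0.16  1.3  -0.    1.63]
```

```bash
python3 -m inch '[[0,30,0,0,0,-3,85],[1,30,0,0,0,-3,85],[0,25,0,0,0,0,85],[0,0,-30,0,0,0,85],[0,0,-30,0,0,0,85]]'
python3 -m inch '[[0,0,0,0,0,0,85],[0,0,0,0,0,0,85],[0,0,0,0,0,0,85],[0,0,0,0,0,0,85],[0,0,0,0,0,0,85]]'
python3 - <<'E'
from h import *
st();c=read_camera("top");crop(c,130,185,230,265,7,"w1")
s=read_camera("scene");crop(s,170,180,300,310,5,"w1s")
E
```

```text
time_s: 2.33
eef_pos: [0.3822, 0.2858, 0.3454]
orientation: [0.001, 0.583, 0.813, 0.003]
contact_force: [0.0, -0.7, -1.5]
gripper_width: 0.995
grip_force: 0.0
time_s: 2.75
eef_pos: [0.3824, 0.2837, 0.3467]
orientation: [0.001, 0.584, 0.812, 0.002]
contact_force: [-0.4, 0.0, 0.9]
gripper_width: 0.996
grip_force: 0.0
t2.8 pos mm [382.4 283.7 346.7] psi 18.5 tilt 0.2 w 85.1 F 0.0 [-0.4  0.   0.9] [ 0.64  0.23 -0.17  1.17  0.    1.89]
```

View pics/w1s.png

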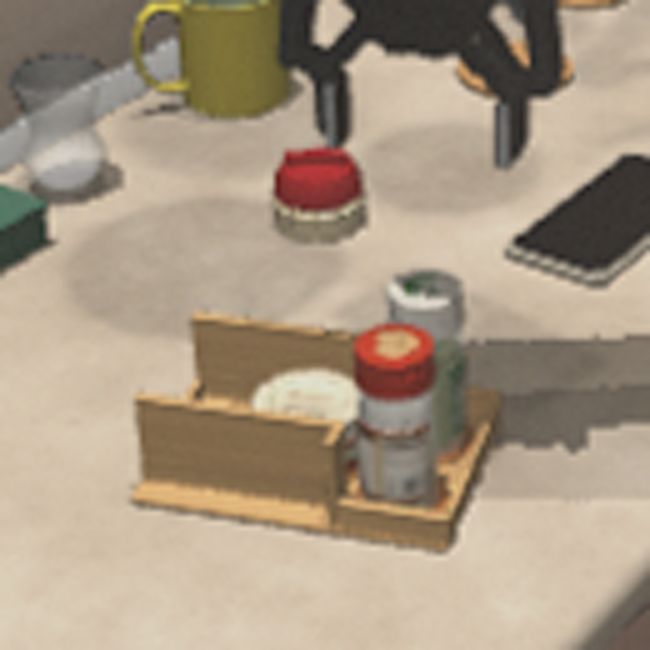

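The scene crop shows the open fingers at (332,100) and (508,130), straddling the white cap at (427,290). I'll descend and grip.

```bash
python3 -m inch '[[-1,2,-20,0,0,0,85],[0,0,-25,0,0,0,85],[0,0,-25,0,0,0,85],[0,0,-20,0,0,0,85],[0,0,-9,0,0,0,85]]'
python3 -m inch '[[0,0,0,0,0,0,85],[0,0,0,0,0,0,60],[0,0,0,0,0,0,50],[0,0,0,0,0,0,30],[0,0,0,0,0,0,30]]' 30
python3 -m inch '[[0,0,0,0,0,0,30],[0,0,0,0,0,0,30],[0,0,0,0,0,0,30],[0,0,0,0,0,0,30],[0,0,0,0,0,0,30]]' 
python3 -c "from h import *;st()"
```

```text
time_s: 3.27
eef_pos: [0.38, 0.2849, 0.2438]
orientation: [-0.0, 0.584, 0.812, -0.001]
contact_force: [0.1, -0.3, -0.1]
gripper_width: 0.993
grip_force: 0.0
time_s: 3.68
eef_pos: [0.3812, 0.286, 0.2472]
orientation: [0.0, 0.584, 0.812, 0.001]
contact_force: [-0.3, 0.4, 5.8]
gripper_width: 0.47
grip_force: 29.5
time_s: 4.1
eef_pos: [0.3812, 0.286, 0.2472]
orientation: [0.0, 0.584, 0.812, 0.001]
contact_force: [-1.6, 0.1, 6.8]
gripper_width: 0.467
grip_force: 29.9
t4.1 pos mm [381.2 286.  247.2] psi 18.5 tilt 0.2 w 39.9 F 29.9 [-1.6  0.1  6.8] [ 0.64  0.33 -0.32  0.92 -0.    1.89]
```

```bash
python3 -m inch '[[0,0,5,0,0,0,30],[0,0,15,0,0,0,30],[0,0,20,0,0,0,30],[0,0,20,0,0,0,30],[0,-5,20,0,0,0,30]]'
python3 -m inch '[[2,-10,0,0,0,0,30],[3,-20,0,0,0,0,30],[3,-26,0,0,0,0,30],[3,-26,0,0,0,0,30],[3,-26,0,0,0,0,30]]'
python3 -m inch '[[3,-26,0,0,0,0,30],[3,-26,0,0,0,0,30],[3,-26,0,0,0,0,30],[3,-26,0,0,0,0,30],[3,-26,0,0,0,0,30]]'
python3 -m inch '[[3,-26,0,0,0,0,30],[3,-26,0,0,0,0,30],[3,-26,0,0,0,0,30],[3,-26,0,0,0,0,30],[3,-26,0,0,0,0,30]]'
python3 -m inch '[[3,-26,0,0,0,0,30],[3,-26,0,0,0,0,30],[3,-26,0,0,0,0,30],[3,-26,0,0,0,0,30],[3,-26,0,0,0,0,30]]'
python3 -m inch '[[3,-26,0,0,0,0,30],[3,-26,0,0,0,0,30],[3,-20,0,0,0,0,30],[0,-15,0,0,0,0,30],[0,-10,0,0,0,0,30]]'
python3 -m inch '[[0,0,0,0,0,0,30],[0,0,0,0,0,0,30],[0,0,0,0,0,0,30],[0,0,0,0,0,0,30],[0,0,0,0,0,0,30]]' >/dev/null
python3 -c "from h import *;st()"
```

```text
time_s: 4.52
eef_pos: [0.3805, 0.2809, 0.3266]
orientation: [-0.0, 0.584, 0.812, -0.0]
contact_force: [0.6, -0.2, -1.1]
gripper_width: 0.467
grip_force: 30.5
time_s: 4.93
eef_pos: [0.3941, 0.1711, 0.3248]
orientation: [-0.0, 0.584, 0.812, -0.001]
contact_force: [0.2, -0.6, -1.3]
gripper_width: 0.467
grip_force: 30.6
time_s: 5.35
eef_pos: [0.409, 0.0409, 0.3249]
orientation: [-0.0, 0.584, 0.812, -0.001]
contact_force: [-0.2, 0.7, -0.3]
gripper_width: 0.47
grip_force: 30.6
time_s: 5.77
eef_pos: [0.4239, -0.089, 0.3249]
orientation: [-0.001, 0.584, 0.812, -0.0]
contact_force: [0.9, 0.5, -0.7]
gripper_width: 0.466
grip_force: 30.6
time_s: 6.18
eef_pos: [0.4389, -0.2189, 0.3248]
orientation: [-0.001, 0.584, 0.812, -0.0]
contact_force: [0.2, -0.1, -1.1]
gripper_width: 0.472
grip_force: 30.6
time_s: 6.6
eef_pos: [0.448, -0.316, 0.3247]
orientation: [-0.001, 0.585, 0.811, -0.0]
contact_force: [-0.1, -0.1, -1.9]
gripper_width: 0.47
grip_force: 30.6
t7.0 pos mm [ 448.7 -313.4  325.9] psi 18.6 tilt 0.0 w 40.1 F 30.6 [ 0.5  0.1 -1.3] [-0.61  0.38 -0.01  1.18  0.    0.64]
```

```bash
python3 -m inch '[[3,-13,0,0,0,0,30],[3,-13,0,0,0,0,30],[3,-13,0,0,0,0,30],[0,0,-20,0,0,0,30],[0,0,-20,0,0,0,30]]'
python3 -m inch '[[0,0,-20,0,0,0,30],[0,0,-10,0,0,0,30],[0,0,-5,0,0,0,30],[0,0,-2,0,0,0,30],[0,0,0,0,0,0,30]]'
python3 -m inch '[[0,0,0,0,0,0,30],[0,0,0,0,0,0,30],[0,0,0,0,0,0,30],[0,0,0,0,0,0,30],[0,0,0,0,0,0,30]]'
python3 -c "from h import *;st()"
```

```text
time_s: 7.43
eef_pos: [0.4586, -0.3539, 0.2869]
orientation: [0.002, 0.584, 0.812, -0.0]
contact_force: [0.9, 1.2, -1.4]
gripper_width: 0.466
grip_force: 30.6
time_s: 7.85
eef_pos: [0.4579, -0.3533, 0.2491]
orientation: [0.0, 0.584, 0.812, -0.0]
contact_force: [-0.4, -0.2, -0.7]
gripper_width: 0.469
grip_force: 30.6
time_s: 8.27
eef_pos: [0.4577, -0.3535, 0.2492]
orientation: [0.0, 0.584, 0.812, -0.0]
contact_force: [-0.3, -0.5, -0.6]
gripper_width: 0.472
grip_force: 30.6
t8.3 pos mm [ 457.7 -353.5  249.2] psi 18.5 tilt 0.0 w 40.3 F 30.6 [-0.3 -0.5 -0.6] [-0.66  0.5  -0.03  1.04 -0.    0.59]
```

```bash
python3 -m inch '[[0,0,-1,0,0,0,30],[0,0,-1,0,0,0,30],[0,0,0,0,0,0,42],[0,0,0,0,0,0,50],[0,0,0,0,0,0,65]]'
python3 -m inch '[[0,0,0,0,0,0,75],[0,0,0,0,0,0,80],[0,0,0,0,0,0,80],[0,0,10,0,0,0,80],[0,0,20,0,0,0,80]]'
python3 -m inch '[[0,0,25,0,0,0,80],[0,0,25,0,0,0,80],[0,0,25,0,0,0,80],[0,0,15,0,0,0,80],[0,0,0,0,0,0,80]]'
python3 -m inch '[[-3,10,0,0,0,0,80],[-4,25,0,0,0,0,80],[-5,34,0,0,0,0,80],[-5,34,0,0,0,0,80],[-5,34,0,0,0,0,80]]' >/dev/null
python3 -m inch '[[-5,34,0,0,0,0,80],[-5,34,0,0,0,0,80],[-5,34,0,0,0,0,80],[-5,34,0,0,0,0,80],[-5,34,0,0,0,0,80]]' >/dev/null
python3 - <<'E'
from h import *
st();c=read_camera("top");crop(c,290,185,390,265,6,"mat1")
E
```

```text
time_s: 8.68
eef_pos: [0.4577, -0.3534, 0.2467]
orientation: [-0.0, 0.584, 0.812, 0.0]
contact_force: [-0.3, 0.0, 0.8]
gripper_width: 0.709
grip_force: 0.0
time_s: 9.1
eef_pos: [0.4567, -0.3527, 0.2748]
orientation: [-0.003, 0.584, 0.812, 0.0]
contact_force: [-0.3, -0.2, -0.2]
gripper_width: 0.936
grip_force: 0.0
time_s: 9.52
eef_pos: [0.4585, -0.354, 0.372]
orientation: [0.004, 0.584, 0.812, -0.0]
contact_force: [1.1, 0.5, -0.7]
gripper_width: 0.938
grip_force: 0.0
t10.3 pos mm [409.7 -44.9 366.4] psi 18.5 tilt 0.0 w 80.4 F 0.0 [0.4 0.6 0.8] [-0.11  0.09 -0.28  1.2   0.    1.14]
```

View pics/mat1.png

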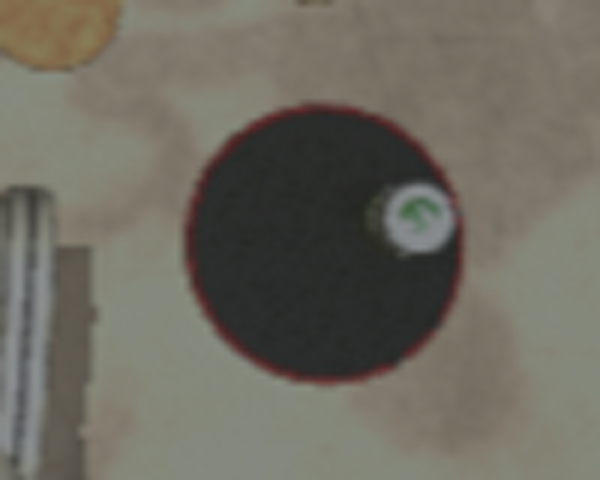

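The crop shows the white jar standing on the mat, cap at (420,217). Next is the red jar.

```bash
python3 -c "
from h import *
c=read_camera('top');print(w(c,290+417/6,185+214/6,.105))"
python3 -m inch '[[-4,34,0,0,0,0,80],[-4,34,0,0,0,0,80],[-4,34,0,0,0,0,80],[-4,34,0,0,0,0,80],[-4,34,0,0,0,0,80]]' >/dev/null
python3 -m inch '[[-4,34,0,0,0,0,80],[-4,34,0,0,0,0,80],[-4,34,0,0,0,0,80],[-4,34,0,0,0,0,80],[-4,34,0,0,0,0,80]]' >/dev/null
python3 -m inch '[[-3,25,0,0,0,0,80],[-3,15,0,0,0,0,80],[-1,5,0,0,0,0,84],[0,0,-25,0,0,0,84],[0,0,-20,0,0,0,84]]' >/dev/null
python3 -m inch '[[0,0,0,0,0,0,84],[0,0,0,0,0,0,84],[0,0,0,0,0,0,84],[0,0,0,0,0,0,84],[0,0,0,0,0,0,84]]' >/dev/null
python3 -c "from h import *;st()"
```

```text
[ 0.45841044 -0.35361334]
t12.1 pos mm [364.3 338.6 323.1] psi 18.5 tilt 0.2 w 84.0 F 0.0 [-0.1  0.6  0.2] [ 0.75  0.29 -0.15  1.13 -0.    2.  ]
```

```bash
python3 -m inch '[[-1,1,-20,0,0,0,84],[0,0,-25,0,0,0,84],[0,0,-20,0,0,0,84],[0,0,-10,0,0,0,84],[0,0,0,0,0,0,84]]'
python3 -m inch '[[0,0,0,0,0,0,84],[0,0,0,0,0,0,60],[0,0,0,0,0,0,50],[0,0,0,0,0,0,30],[0,0,0,0,0,0,30]]' 30
python3 -m inch '[[0,0,0,0,0,0,30],[0,0,0,0,0,0,30],[0,0,0,0,0,0,30],[0,0,0,0,0,0,30],[0,0,0,0,0,0,30]]' >/dev/null
python3 -c "from h import *;st()"
python3 -m inch '[[0,0,5,0,0,0,30],[0,0,15,0,0,0,30],[0,0,20,0,0,0,30],[0,0,20,0,0,0,30],[0,-5,20,0,0,0,30]]'
python3 -m inch '[[2,-10,0,0,0,0,30],[3,-20,0,0,0,0,30],[3,-26,0,0,0,0,30],[3,-26,0,0,0,0,30],[3,-26,0,0,0,0,30]]'
```

```text
time_s: 12.53
eef_pos: [0.3621, 0.3389, 0.2451]
orientation: [-0.0, 0.584, 0.812, -0.002]
contact_force: [0.1, 0.5, -0.1]
gripper_width: 0.982
grip_force: 0.0
time_s: 12.95
eef_pos: [0.363, 0.34, 0.2479]
orientation: [0.0, 0.584, 0.812, 0.001]
contact_force: [0.3, -0.4, 3.7]
gripper_width: 0.477
grip_force: 30.1
t13.4 pos mm [363.  339.9 247.9] psi 18.5 tilt 0.1 w 40.7 F 30.1 [ 1.  -0.4  6.5] [ 0.75  0.36 -0.26  0.94  0.    2.  ]
time_s: 13.78
eef_pos: [0.3625, 0.3349, 0.3273]
orientation: [-0.0, 0.584, 0.812, -0.0]
contact_force: [0.2, 0.5, -0.8]
gripper_width: 0.483
grip_force: 30.5
time_s: 14.2
eef_pos: [0.3762, 0.2251, 0.3258]
orientation: [-0.0, 0.584, 0.812, -0.001]
contact_force: [0.4, 0.8, -1.1]
gripper_width: 0.479
grip_force: 30.6
```

```bash
python3 -m inch '[[3,-26,0,0,0,0,30],[3,-26,0,0,0,0,30],[3,-26,0,0,0,0,30],[3,-26,0,0,0,0,30],[3,-26,0,0,0,0,30]]' >/dev/null
python3 -m inch '[[3,-26,0,0,0,0,30],[3,-26,0,0,0,0,30],[3,-26,0,0,0,0,30],[3,-26,0,0,0,0,30],[3,-26,0,0,0,0,30]]' >/dev/null
python3 -m inch '[[3,-26,0,0,0,0,30],[3,-26,0,0,0,0,30],[3,-26,0,0,0,0,30],[3,-26,0,0,0,0,30],[3,-26,0,0,0,0,30]]' >/dev/null
python3 -m inch '[[3,-26,0,0,0,0,30],[3,-26,0,0,0,0,30],[3,-26,0,0,0,0,30],[2,-20,0,0,0,0,30],[2,-12,0,0,0,0,30]]' >/dev/null
python3 -m inch '[[0,-5,0,0,0,0,30],[0,0,0,0,0,0,30],[0,0,0,0,0,0,30],[0,0,0,0,0,0,30],[0,0,0,0,0,0,30]]' >/dev/null
python3 -c "from h import *;st()"
```

```text
t16.3 pos mm [ 434.6 -277.3  326.7] psi 18.6 tilt 0.0 w 40.7 F 30.6 [-1.2  1.2 -1.4] [-0.57  0.32 -0.1   1.15  0.    0.68]
```

```bash
python3 -m inch '[[0,-3,-20,0,0,0,30],[0,0,-20,0,0,0,30],[0,0,-20,0,0,0,30],[0,0,-10,0,0,0,30],[0,0,-5,0,0,0,30]]'
python3 -m inch '[[0,0,-2,0,0,0,30],[0,0,-1,0,0,0,30],[0,0,-1,0,0,0,30],[0,0,0,0,0,0,30],[0,0,0,0,0,0,30]]'
python3 -m inch '[[0,0,0,0,0,0,42],[0,0,0,0,0,0,50],[0,0,0,0,0,0,65],[0,0,0,0,0,0,75],[0,0,0,0,0,0,80]]'
python3 -m inch '[[0,0,0,0,0,0,80],[0,0,0,0,0,0,80],[0,0,15,0,0,0,80],[0,0,25,0,0,0,80],[0,0,25,0,0,0,80]]'
python3 -m inch '[[0,0,25,0,0,0,80],[0,5,25,0,0,0,80],[0,20,0,0,0,0,80],[0,34,0,0,0,0,80],[0,34,0,0,0,0,80]]'
python3 -m inch '[[0,34,0,0,0,0,84],[0,34,0,0,0,0,84],[0,34,0,0,0,0,84],[0,34,0,0,0,0,84],[0,34,0,0,0,0,84]]'>/dev/null
python3 - <<'E'
from h import *
st();c=read_camera("top");crop(c,290,185,390,265,5,"mat2");crop(c,145,200,205,265,9,"caddy2")
a=cv2.imread("pics/mat2.png");b=cv2.resize(cv2.imread("pics/caddy2.png"),(370,400));cv2.imwrite("pics/both2.png",np.hstack([cv2.resize(a,(430,400))[:, :], b]))
E
```

```text
time_s: 16.7
eef_pos: [0.4341, -0.2803, 0.2502]
orientation: [-0.002, 0.584, 0.812, -0.0]
contact_force: [-0.8, -0.1, -1.1]
gripper_width: 0.476
grip_force: 30.5
time_s: 17.12
eef_pos: [0.435, -0.2816, 0.2485]
orientation: [0.001, 0.584, 0.812, 0.0]
contact_force: [0.1, 0.1, -1.5]
gripper_width: 0.478
grip_force: 30.5
time_s: 17.53
eef_pos: [0.4347, -0.2815, 0.2478]
orientation: [0.0, 0.584, 0.812, -0.0]
contact_force: [-0.5, -0.6, 0.2]
gripper_width: 0.936
grip_force: 0.0
time_s: 17.95
eef_pos: [0.4342, -0.2811, 0.3125]
orientation: [-0.002, 0.584, 0.812, -0.0]
contact_force: [0.1, -0.3, -0.4]
gripper_width: 0.935
grip_force: 0.0
time_s: 18.37
eef_pos: [0.4346, -0.1881, 0.3633]
orientation: [0.001, 0.585, 0.811, 0.0]
contact_force: [-0.6, 0.4, 0.6]
gripper_width: 0.935
grip_force: 0.0
t18.8 pos mm [434.3 -16.9 362.9] psi 18.5 tilt 0.0 w 83.9 F 0.0 [0.9 1.1 0.3] [-0.04  0.14 -0.24  1.2   0.    1.21]
```

View pics/both2.png

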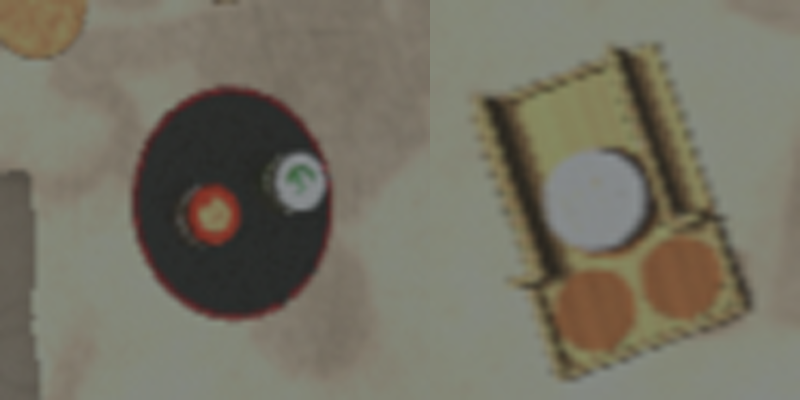

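Both jars are upright on the mat at (215,214) and (300,181). The pot is undisturbed and the floor marks are visible at (597,310) and (682,277). Next is the pot.

```bash
python3 - <<'E'
from h import *
c=read_camera("top")
f=lambda u,v,z:w(c,145+((u-430)*540/370-4)/9,200+(v*585/400-4)/9,z)
l=f(597,310,.006);r=f(682,277,.006);p=f(595,200,.04);a=l-r
print(l,r,p,np.degrees(np.arctan2(-a[0],a[1])))
y=np.radians(18.5);print("bay",(l+r)/2+.06*np.array([np.cos(y),np.sin(y)]))
E
python3 -m inch '[[0,34,0,0,0,0,84],[0,34,0,0,0,0,84],[0,34,0,0,0,0,84],[0,34,0,0,0,0,84],[0,34,0,0,0,0,84]]'>/dev/null
python3 -m inch '[[0,34,0,0,0,0,84],[0,34,0,0,0,0,84],[-2,34,0,0,0,0,84],[-2,30,0,0,0,0,84],[-1,20,0,0,0,0,84]]'>/dev/null
python3 -m inch '[[0,14,0,0,0,0,85],[0,8,-20,0,0,0,85],[0,4,-25,0,0,0,85],[0,0,-25,0,0,0,85],[0,0,-25,0,0,0,85]]'>/dev/null
python3 -m inch '[[0,0,0,0,0,0,85],[0,0,0,0,0,0,85],[0,0,0,0,0,0,85],[0,0,0,0,0,0,85],[0,0,0,0,0,0,85]]'>/dev/null
python3 -c "from h import *;st()"
```

```text
[0.36201722 0.33764769] [0.38150487 0.28532843] [0.42886791 0.33189127] 20.429144619745884
bay [0.42866046 0.33052634]
t20.6 pos mm [430.5 329.8 269.7] psi 18.5 tilt 0.2 w 85.1 F 0.0 [ 0.4 -0.   0. ] [ 0.65  0.42 -0.11  1.04 -0.    1.9 ]
```

```bash
python3 -m inch '[[-1,1,-20,0,0,0,85],[0,0,-20,0,0,0,85],[0,0,-20,0,0,0,85],[0,0,-15,0,0,0,85],[0,0,-7,0,0,0,85]]'
python3 -m inch '[[0,0,-4,0,0,0,85],[0,0,0,0,0,0,85],[0,0,0,0,0,0,85],[0,0,0,0,0,0,75],[0,0,0,0,0,0,70]]' 30
python3 -m inch '[[0,0,0,0,0,0,55],[0,0,0,0,0,0,55],[0,0,0,0,0,0,55],[0,0,0,0,0,0,55],[0,0,0,0,0,0,55]]'
python3 -c "from h import *;st()"
python3 -m inch '[[0,0,5,0,0,0,55],[0,0,10,0,0,0,55],[0,0,20,0,0,0,55],[0,0,20,0,0,0,55],[0,0,20,0,0,0,55]]'
```

```text
time_s: 20.97
eef_pos: [0.4284, 0.3303, 0.1848]
orientation: [-0.0, 0.584, 0.812, -0.001]
contact_force: [0.0, -0.4, 0.1]
gripper_width: 0.994
grip_force: 0.0
time_s: 21.38
eef_pos: [0.4291, 0.3309, 0.1829]
orientation: [0.0, 0.584, 0.812, 0.001]
contact_force: [-0.4, -0.5, 0.4]
gripper_width: 0.819
grip_force: 0.0
time_s: 21.8
eef_pos: [0.429, 0.3309, 0.1829]
orientation: [0.0, 0.584, 0.812, 0.001]
contact_force: [0.4, -0.9, 5.7]
gripper_width: 0.725
grip_force: 32.6
t21.8 pos mm [429.  330.9 182.9] psi 18.5 tilt 0.1 w 61.9 F 32.6 [ 0.4 -0.9  5.7] [ 0.66  0.52 -0.21  0.84  0.    1.9 ]
time_s: 22.22
eef_pos: [0.4285, 0.3305, 0.2579]
orientation: [-0.0, 0.584, 0.812, -0.0]
contact_force: [-0.2, -0.4, -1.1]
gripper_width: 0.726
grip_force: 32.9
```

```bash
python3 -m inch '[[3,-8,10,0,0,0,55],[6,-16,10,0,0,0,55],[9,-25,0,0,0,0,55],[9,-25,0,0,0,0,55],[9,-25,0,0,0,0,55]]'
python3 -m inch '[[9,-25,0,0,0,0,55],[9,-25,0,0,0,0,55],[9,-25,0,0,0,0,55],[9,-25,0,0,0,0,55],[9,-25,0,0,0,0,55]]' >/dev/null
python3 -m inch '[[9,-25,0,0,0,0,55],[9,-25,0,0,0,0,55],[9,-25,0,0,0,0,55],[9,-25,0,0,0,0,55],[9,-25,0,0,0,0,55]]' >/dev/null
python3 -m inch '[[9,-25,0,0,0,0,55],[9,-25,0,0,0,0,55],[9,-25,0,0,0,0,55],[6,-18,0,0,0,0,55],[3,-10,0,0,0,0,55]]' 
python3 -m inch '[[0,0,0,0,0,0,55],[0,0,0,0,0,0,55],[0,0,0,0,0,0,55],[0,0,0,0,0,0,55],[0,0,0,0,0,0,55]]' >/dev/null
python3 -c "from h import *;st()"
```

```text
time_s: 22.63
eef_pos: [0.4648, 0.2302, 0.2771]
orientation: [0.0, 0.584, 0.812, 0.0]
contact_force: [-0.4, 0.1, -0.3]
gripper_width: 0.728
grip_force: 33.0
time_s: 23.88
eef_pos: [0.5908, -0.1243, 0.2765]
orientation: [0.0, 0.585, 0.811, -0.0]
contact_force: [-0.2, -0.1, -1.0]
gripper_width: 0.726
grip_force: 33.0
t24.3 pos mm [ 590.4 -120.2  276.8] psi 18.6 tilt 0.0 w 61.9 F 33.0 [ 0.4 -0.5 -0.6] [-0.2   0.52  0.08  1.13  0.    1.04]
```

```bash
python3 -m inch '[[4,-9,0,0,0,0,55],[4,-9,0,0,0,0,55],[4,-9,0,0,0,0,55],[1,-1,-20,0,0,0,55],[0,0,-20,0,0,0,55]]'
python3 -m inch '[[0,0,-20,0,0,0,55],[0,0,-15,0,0,0,55],[0,0,-9,0,0,0,55],[0,0,-5,0,0,0,55],[0,0,0,0,0,0,55]]'
python3 -m inch '[[0,0,0,0,0,0,55],[0,0,0,0,0,0,55],[0,0,0,0,0,0,55],[0,0,0,0,0,0,55],[0,0,0,0,0,0,55]]' >/dev/null
python3 -c "from h import *;st()"
```

```text
time_s: 24.72
eef_pos: [0.6053, -0.1513, 0.238]
orientation: [0.003, 0.585, 0.811, 0.001]
contact_force: [-0.0, 0.4, -0.6]
gripper_width: 0.727
grip_force: 33.0
time_s: 25.13
eef_pos: [0.6035, -0.1499, 0.1866]
orientation: [-0.001, 0.584, 0.812, -0.0]
contact_force: [1.1, -0.2, -0.4]
gripper_width: 0.723
grip_force: 33.0
t25.6 pos mm [ 603.9 -149.4  188.5] psi 18.5 tilt 0.1 w 62.0 F 33.0 [ 0.5  0.3 -0.8] [-0.24  0.64  0.04  0.96 -0.    1.  ]
```

```bash
python3 -m inch '[[-1,1,-2,0,0,0,55],[0,0,-1,0,0,0,55],[0,0,-1,0,0,0,55],[0,0,0,0,0,0,55],[0,0,0,0,0,0,55]]'
python3 -m inch '[[0,0,0,0,0,0,64],[0,0,0,0,0,0,70],[0,0,0,0,0,0,80],[0,0,0,0,0,0,85],[0,0,0,0,0,0,85]]'
python3 -m inch '[[0,0,10,0,0,0,85],[0,0,20,0,0,0,85],[0,0,25,0,0,0,85],[0,0,25,0,0,0,85],[0,0,20,0,0,0,85]]'
python3 -m inch '[[0,10,10,0,0,0,85],[0,20,0,0,0,0,85],[0,30,0,0,0,0,85],[0,30,0,0,0,0,85],[0,30,0,0,0,0,85]]' >/dev/null
python3 - <<'E'
from h import *
st();c=read_camera("top");print("timer",w(c,229.3,188.4,.04),w(c,229.3,188.4,.053))
s=read_camera("scene");crop(s,170,130,350,265,4,"s3");crop(c,215,155,335,240,6,"t3")
E
```

```text
time_s: 25.97
eef_pos: [0.6025, -0.1482, 0.1849]
orientation: [0.0, 0.584, 0.812, 0.0]
contact_force: [-2.8, 0.2, 6.3]
gripper_width: 0.723
grip_force: 33.5
time_s: 26.38
eef_pos: [0.6026, -0.1484, 0.1834]
orientation: [-0.0, 0.584, 0.812, -0.0]
contact_force: [1.1, 0.1, -0.5]
gripper_width: 0.996
grip_force: 0.0
time_s: 26.8
eef_pos: [0.6029, -0.1485, 0.2864]
orientation: [0.001, 0.584, 0.812, 0.0]
contact_force: [0.3, 0.5, 0.2]
gripper_width: 0.996
grip_force: 0.0
t27.2 pos mm [602.2 -26.9 293.7] psi 18.5 tilt 0.0 w 85.3 F 0.0 [0.3 0.1 0. ] [-0.04  0.51  0.1   1.17  0.    1.2 ]
timer [0.58947481 0.11441256] [0.58783785 0.11336108]
```

View pics/t3.png

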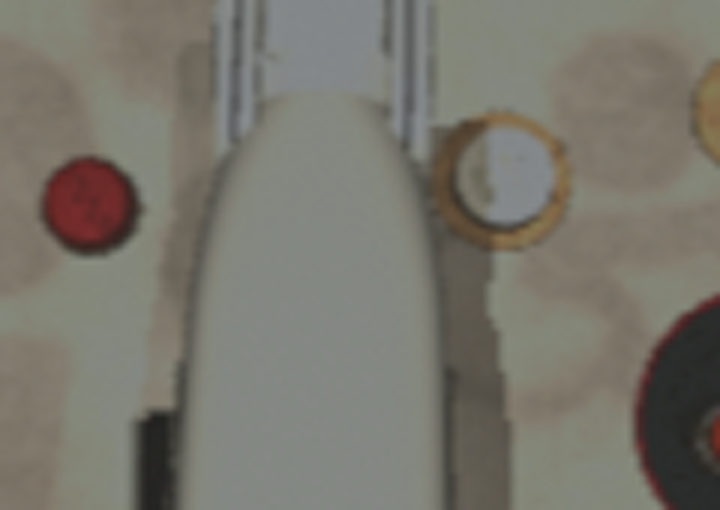

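The crop shows the pot centred on the cork coaster at (505,177) and the timer at (89,205). Next is the timer.

```bash
python3 -m inch '[[-2,30,0,0,0,0,85],[-3,30,0,0,0,0,85],[-3,30,0,0,0,0,85],[-3,30,0,0,0,0,85],[-2,18,0,0,0,0,85]]'
python3 -m inch '[[-1,2,-10,0,0,0,85],[0,0,-20,0,0,0,85],[0,0,-20,0,0,0,85],[0,0,0,0,0,0,85],[0,0,0,0,0,0,85]]'
python3 -m inch '[[0,0,0,0,0,0,85],[0,0,0,0,0,0,85],[0,0,0,0,0,0,85],[0,0,0,0,0,0,85],[0,0,0,0,0,0,85]]' >/dev/null
python3 - <<'E'
from h import *
st()
E
```

```text
time_s: 27.73
eef_pos: [0.5889, 0.1123, 0.2935]
orientation: [-0.001, 0.583, 0.812, 0.0]
contact_force: [0.8, -0.1, -0.1]
gripper_width: 0.993
grip_force: 0.0
time_s: 28.15
eef_pos: [0.5878, 0.1109, 0.2421]
orientation: [-0.001, 0.584, 0.812, -0.002]
contact_force: [-1.0, 0.6, 1.1]
gripper_width: 0.999
grip_force: 0.0
t28.6 pos mm [588.9 111.5 244.5] psi 18.5 tilt 0.1 w 85.0 F 0.0 [-0.1  0.6  0.1] [ 0.19  0.54  0.03  1.05 -0.    1.43]
```

```bash
python3 -m inch '[[0,2,-15,0,0,0,85],[0,0,-20,0,0,0,85],[0,0,-15,0,0,0,85],[0,0,-10,0,0,0,85],[0,0,-4,0,0,0,85]]'
python3 -m inch '[[0,0,0,0,0,0,85],[0,0,0,0,0,0,85],[0,0,0,0,0,0,75],[0,0,0,0,0,0,70],[0,0,0,0,0,0,55]]' 30
python3 -m inch '[[0,0,0,0,0,0,50],[0,0,0,0,0,0,50],[0,0,0,0,0,0,50],[0,0,0,0,0,0,50],[0,0,0,0,0,0,50]]'
python3 -c "from h import *;st()"
python3 -m inch '[[0,0,5,0,0,0,50],[0,0,10,0,0,0,50],[0,0,20,0,0,0,50],[0,0,25,0,0,0,50],[0,0,25,0,0,0,50]]'
python3 -m inch '[[0,0,20,0,0,0,50],[0,0,0,0,0,0,50],[0,0,0,0,0,0,50],[0,0,0,0,0,0,50],[0,0,0,0,0,0,50]]' >/dev/null
python3 - <<'E'
from h import *
st();s=read_camera("scene");crop(s,170,130,310,265,4,"s4")
E
```

```text
time_s: 28.98
eef_pos: [0.5879, 0.1135, 0.1781]
orientation: [-0.001, 0.584, 0.812, -0.001]
contact_force: [0.2, -0.7, -0.1]
gripper_width: 0.989
grip_force: 0.0
time_s: 29.4
eef_pos: [0.5892, 0.1137, 0.181]
orientation: [0.001, 0.584, 0.812, 0.001]
contact_force: [-4.7, -1.1, 8.0]
gripper_width: 0.713
grip_force: 31.3
time_s: 29.82
eef_pos: [0.5893, 0.1137, 0.1811]
orientation: [0.001, 0.584, 0.812, 0.001]
contact_force: [0.2, 0.2, 6.0]
gripper_width: 0.712
grip_force: 32.4
t29.8 pos mm [589.3 113.7 181.1] psi 18.5 tilt 0.1 w 60.8 F 32.4 [0.2 0.2 6. ] [ 0.19  0.61 -0.04  0.91 -0.    1.44]
time_s: 30.23
eef_pos: [0.5881, 0.1135, 0.2653]
orientation: [-0.001, 0.584, 0.812, -0.001]
contact_force: [0.1, 0.7, -0.7]
gripper_width: 0.708
grip_force: 32.8
t30.6 pos mm [587.9 113.5 283. ] psi 18.5 tilt 0.2 w 60.5 F 32.8 [-0.4  0.5 -0.9] [0.19 0.51 0.08 1.14 0.   1.44]
```

View pics/s4.png

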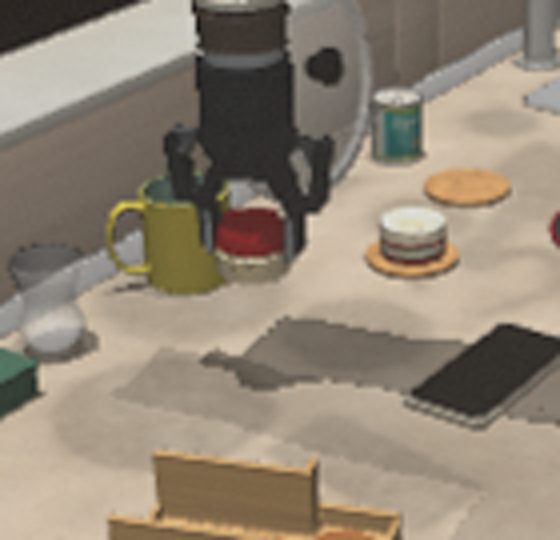

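The scene crop shows the timer held upright at (252,245) and the pot standing on the coaster at (413,235). I'll carry the timer to the bay.

```bash
python3 -m inch '[[-7,10,0,0,0,0,50],[-14,19,0,0,0,0,50],[-16,22,0,0,0,0,50],[-16,22,0,0,0,0,50],[-16,22,0,0,0,0,50]]'
python3 -m inch '[[-16,22,0,0,0,0,50],[-16,22,0,0,0,0,50],[-16,22,0,0,0,0,50],[-16,22,0,0,0,0,50],[-12,16,0,0,0,0,50]]'
python3 -m inch '[[-9,12,0,0,0,0,50],[-4,5,0,0,0,0,50],[0,0,0,0,0,0,50],[0,0,0,0,0,0,50],[0,0,0,0,0,0,50]]'>/dev/null
python3 -m inch '[[0,0,0,0,0,0,50],[0,0,0,0,0,0,50],[0,0,0,0,0,0,50],[0,0,0,0,0,0,50],[0,0,0,0,0,0,50]]'>/dev/null
python3 -c "from h import *;st()"
```

```text
time_s: 31.12
eef_pos: [0.5181, 0.2097, 0.2837]
orientation: [-0.001, 0.584, 0.812, -0.001]
contact_force: [0.3, -0.2, -0.3]
gripper_width: 0.707
grip_force: 32.8
time_s: 31.53
eef_pos: [0.4414, 0.3145, 0.2839]
orientation: [-0.001, 0.583, 0.812, -0.001]
contact_force: [-0.2, -0.0, -0.6]
gripper_width: 0.706
grip_force: 32.8
t32.4 pos mm [430.9 329.3 284.7] psi 18.5 tilt 0.0 w 60.8 F 32.8 [ 0.5 -0.1 -0.6] [ 0.65  0.4  -0.09  1.08 -0.    1.9 ]
```

```bash
python3 -m inch '[[-2,2,-10,0,0,0,50],[0,0,-20,0,0,0,50],[0,0,-20,0,0,0,50],[0,0,-20,0,0,0,50],[0,0,-15,0,0,0,50]]'
python3 -m inch '[[0,0,-8,0,0,0,50],[0,0,-3,0,0,0,50],[0,0,0,0,0,0,50],[0,0,0,0,0,0,50],[0,0,0,0,0,0,50]]'
python3 -c "from h import *;st()"
```

```text
time_s: 32.78
eef_pos: [0.4279, 0.3313, 0.1974]
orientation: [-0.0, 0.584, 0.812, -0.001]
contact_force: [-0.0, -0.5, -0.4]
gripper_width: 0.711
grip_force: 32.8
time_s: 33.2
eef_pos: [0.4291, 0.332, 0.1894]
orientation: [0.0, 0.584, 0.812, 0.001]
contact_force: [-0.3, -0.3, -1.4]
gripper_width: 0.705
grip_force: 32.8
t33.2 pos mm [429.1 332.  189.4] psi 18.5 tilt 0.1 w 60.2 F 32.8 [-0.3 -0.3 -1.4] [ 0.66  0.51 -0.2   0.86  0.    1.91]
```

```bash
python3 -m inch '[[0,-1,-1,0,0,0,50],[0,0,-1,0,0,0,50],[0,0,-1,0,0,0,50],[0,0,0,0,0,0,50],[0,0,0,0,0,0,50]]'
python3 -m inch '[[0,0,0,0,0,0,62],[0,0,0,0,0,0,68],[0,0,0,0,0,0,76],[0,0,0,0,0,0,82],[0,0,0,0,0,0,82]]'
python3 -m inch '[[0,0,10,0,0,0,82],[0,0,25,0,0,0,82],[0,0,25,0,0,0,82],[0,0,30,0,0,0,82],[0,0,30,0,0,0,82]]'
python3 -m inch '[[0,-10,30,0,0,0,82],[0,-25,25,0,0,0,82],[0,-34,0,0,0,0,82],[0,-34,0,0,0,0,82],[0,-34,0,0,0,0,82]]'
python3 -m inch '[[0,-34,0,0,0,0,82],[0,-34,0,0,0,0,82],[0,-34,0,0,0,0,82],[0,-34,0,0,0,0,82],[0,-34,0,0,0,0,82]]'
python3 - <<'E'
from h import *
st();c=read_camera("top");crop(c,145,200,205,265,9,"caddy4")
E
```

```text
time_s: 33.62
eef_pos: [0.4289, 0.3307, 0.1871]
orientation: [0.0, 0.584, 0.812, 0.001]
contact_force: [-1.5, -1.9, 7.3]
gripper_width: 0.707
grip_force: 33.5
time_s: 34.03
eef_pos: [0.4287, 0.3306, 0.1855]
orientation: [-0.0, 0.584, 0.812, -0.0]
contact_force: [0.5, 0.4, -0.2]
gripper_width: 0.96
grip_force: 0.0
time_s: 34.45
eef_pos: [0.4284, 0.3304, 0.3072]
orientation: [-0.0, 0.584, 0.812, -0.0]
contact_force: [0.3, 0.2, -0.3]
gripper_width: 0.963
grip_force: 0.0
time_s: 34.87
eef_pos: [0.4284, 0.1925, 0.3622]
orientation: [0.001, 0.583, 0.812, 0.001]
contact_force: [0.8, -0.0, 0.4]
gripper_width: 0.962
grip_force: 0.0
time_s: 35.28
eef_pos: [0.4282, 0.0221, 0.3616]
orientation: [0.0, 0.584, 0.812, 0.0]
contact_force: [-0.1, -0.4, 0.5]
gripper_width: 0.956
grip_force: 0.0
t35.3 pos mm [428.2  22.1 361.6] psi 18.6 tilt 0.1 w 81.6 F 0.0 [-0.1 -0.4  0.5] [ 0.05  0.13 -0.25  1.19 -0.    1.3 ]
```

View pics/caddy4.png

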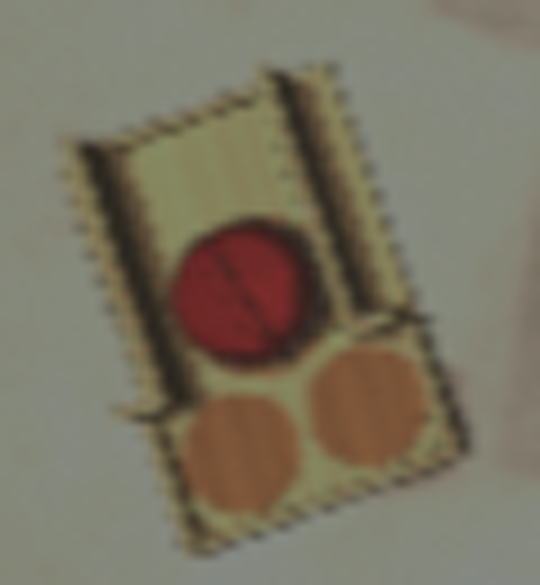

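The crop shows the timer standing in the pot's old place, at (240,290). Now the red jar goes back.

```bash
python3 -m inch '[[1,-34,0,0,0,0,82],[1,-34,0,0,0,0,82],[1,-34,0,0,0,0,82],[1,-34,0,0,0,0,82],[1,-34,0,0,0,0,82]]' >/dev/null
python3 -m inch '[[1,-34,0,0,0,0,82],[0,-34,0,0,0,0,82],[0,-28,0,0,0,0,82],[0,-20,0,0,0,0,82],[0,-12,0,0,0,0,82]]' >/dev/null
python3 -m inch '[[0,-5,0,0,0,0,82],[0,0,-15,0,0,0,82],[0,0,-15,0,0,0,82],[0,0,0,0,0,0,82],[0,0,0,0,0,0,82]]'
python3 -m inch '[[0,0,0,0,0,0,82],[0,0,0,0,0,0,82],[0,0,0,0,0,0,82],[0,0,0,0,0,0,82],[0,0,0,0,0,0,82]]' >/dev/null
python3 - <<'E'
from h import *
st()
E
```

```text
time_s: 36.58
eef_pos: [0.4345, -0.2783, 0.3303]
orientation: [-0.001, 0.583, 0.812, 0.0]
contact_force: [-0.1, 0.1, 0.7]
gripper_width: 0.958
grip_force: 0.0
t37.0 pos mm [ 434.8 -279.4  331.2] psi 18.5 tilt 0.1 w 81.8 F 0.0 [-0.1  0.1 -1.1] [-0.57  0.32 -0.09  1.17 -0.    0.68]
```

```bash
python3 -m inch '[[0,-2,-20,0,0,0,82],[0,0,-25,0,0,0,82],[0,0,-20,0,0,0,82],[0,0,-12,0,0,0,82],[0,0,-6,0,0,0,82]]'
python3 -m inch '[[0,0,0,0,0,0,82],[0,0,0,0,0,0,82],[0,0,0,0,0,0,60],[0,0,0,0,0,0,50],[0,0,0,0,0,0,30]]'
python3 -m inch '[[0,0,0,0,0,0,30],[0,0,0,0,0,0,30],[0,0,0,0,0,0,30],[0,0,0,0,0,0,30],[0,0,0,0,0,0,30]]'>/dev/null
python3 -c "from h import *;st()"
python3 -m inch '[[0,0,5,0,0,0,30],[0,0,15,0,0,0,30],[0,0,20,0,0,0,30],[0,0,20,0,0,0,30],[0,5,20,0,0,0,30]]'
python3 -m inch '[[-2,10,0,0,0,0,30],[-3,20,0,0,0,0,30],[-3,26,0,0,0,0,30],[-3,26,0,0,0,0,30],[-3,26,0,0,0,0,30]]'>/dev/null
python3 -m inch '[[-3,26,0,0,0,0,30],[-3,26,0,0,0,0,30],[-3,26,0,0,0,0,30],[-3,26,0,0,0,0,30],[-3,26,0,0,0,0,30]]'>/dev/null
python3 -m inch '[[-3,26,0,0,0,0,30],[-3,26,0,0,0,0,30],[-3,26,0,0,0,0,30],[-3,26,0,0,0,0,30],[-3,26,0,0,0,0,30]]'>/dev/null
python3 -m inch '[[-3,26,0,0,0,0,30],[-3,26,0,0,0,0,30],[-3,26,0,0,0,0,30],[-3,26,0,0,0,0,30],[-3,26,0,0,0,0,30]]'>/dev/null
python3 -m inch '[[-3,26,0,0,0,0,30],[-3,26,0,0,0,0,30],[-3,20,0,0,0,0,30],[-2,12,0,0,0,0,30],[0,6,0,0,0,0,30]]'>/dev/null
python3 -m inch '[[0,0,0,0,0,0,30],[0,0,0,0,0,0,30],[0,0,0,0,0,0,30],[0,0,0,0,0,0,30],[0,0,0,0,0,0,30]]'>/dev/null
python3 -c "from h import *;st()"
```

```text
time_s: 37.42
eef_pos: [0.4339, -0.281, 0.2458]
orientation: [-0.002, 0.584, 0.812, -0.0]
contact_force: [0.8, 0.0, 0.1]
gripper_width: 0.957
grip_force: 0.0
time_s: 37.83
eef_pos: [0.435, -0.2817, 0.2487]
orientation: [0.001, 0.584, 0.812, 0.0]
contact_force: [0.1, -0.8, -0.0]
gripper_width: 0.555
grip_force: 0.0
t38.2 pos mm [ 435.1 -281.7  248.8] psi 18.5 tilt 0.1 w 40.8 F 30.7 [-0.4  1.3  6.7] [-0.57  0.4  -0.21  0.97 -0.    0.67]
time_s: 38.67
eef_pos: [0.4344, -0.2767, 0.3281]
orientation: [-0.001, 0.584, 0.812, -0.0]
contact_force: [0.2, 0.6, -0.7]
gripper_width: 0.475
grip_force: 30.5
t41.2 pos mm [364.9 310.7 327.8] psi 18.4 tilt 0.0 w 41.1 F 30.5 [-0.5 -0.3 -0.1] [ 0.71  0.25 -0.19  1.13 -0.    1.95]
```

```bash
python3 -m inch '[[-1,10,0,0,0,0,30],[-1,12,0,0,0,0,30],[0,7,0,0,0,0,30],[0,0,0,0,0,0,30],[0,0,0,0,0,0,30]]'>/dev/null
python3 -m inch '[[0,0,-15,0,0,0,30],[0,0,-20,0,0,0,30],[0,0,-20,0,0,0,30],[0,0,0,0,0,0,30],[0,0,0,0,0,0,30]]'
python3 -m inch '[[0,0,0,0,0,0,30],[0,0,0,0,0,0,30],[0,0,0,0,0,0,30],[0,0,0,0,0,0,30],[0,0,0,0,0,0,30]]'>/dev/null
python3 -c "from h import *;st()"
```

```text
time_s: 42.0
eef_pos: [0.3621, 0.3401, 0.2719]
orientation: [-0.0, 0.584, 0.812, -0.002]
contact_force: [0.2, 0.1, 0.2]
gripper_width: 0.478
grip_force: 30.6
t42.4 pos mm [362.8 340.7 273.4] psi 18.5 tilt 0.1 w 40.7 F 30.6 [-0.2  0.7 -1.2] [ 0.75  0.33 -0.23  1.01  0.    2.  ]
```

```bash
python3 -m inch '[[0,-1,-12,0,0,0,30],[0,0,-8,0,0,0,30],[0,0,-3,0,0,0,30],[0,0,-1,0,0,0,30],[0,0,-1,0,0,0,30]]'
python3 -m inch '[[0,0,-1,0,0,0,30],[0,0,0,0,0,0,30],[0,0,0,0,0,0,30],[0,0,0,0,0,0,30],[0,0,0,0,0,0,30]]'
python3 -c "from h import *;st()"
```

```text
time_s: 42.83
eef_pos: [0.3623, 0.3394, 0.2486]
orientation: [-0.0, 0.584, 0.812, -0.001]
contact_force: [-3.5, -4.1, 15.8]
gripper_width: 0.481
grip_force: 32.0
time_s: 43.25
eef_pos: [0.3621, 0.3393, 0.2486]
orientation: [-0.0, 0.584, 0.812, -0.0]
contact_force: [-5.1, -3.1, 12.7]
gripper_width: 0.478
grip_force: 31.9
t43.2 pos mm [362.1 339.3 248.6] psi 18.5 tilt 0.0 w 40.9 F 31.9 [-5.1 -3.1 12.7] [ 0.75  0.36 -0.26  0.95  0.    2.  ]
```

On the floor; release and fetch the white jar.

```bash
python3 -m inch '[[0,0,0,0,0,0,42],[0,0,0,0,0,0,50],[0,0,0,0,0,0,65],[0,0,0,0,0,0,75],[0,0,0,0,0,0,80]]'
python3 -m inch '[[0,0,0,0,0,0,80],[0,0,0,0,0,0,80],[0,0,15,0,0,0,80],[0,0,25,0,0,0,80],[0,0,25,0,0,0,80]]'
python3 -m inch '[[0,0,25,0,0,0,80],[2,-5,25,0,0,0,80],[4,-20,0,0,0,0,80],[5,-34,0,0,0,0,80],[5,-34,0,0,0,0,80]]'>/dev/null
python3 -m inch '[[5,-34,0,0,0,0,80],[5,-34,0,0,0,0,80],[5,-34,0,0,0,0,80],[5,-34,0,0,0,0,80],[5,-34,0,0,0,0,80]]'>/dev/null
python3 -m inch '[[5,-34,0,0,0,0,80],[5,-34,0,0,0,0,80],[5,-34,0,0,0,0,80],[5,-34,0,0,0,0,80],[5,-34,0,0,0,0,80]]'>/dev/null
python3 -m inch '[[5,-34,0,0,0,0,80],[5,-34,0,0,0,0,80],[5,-34,0,0,0,0,80],[5,-34,0,0,0,0,80],[5,-34,0,0,0,0,80]]'>/dev/null
python3 -m inch '[[2,-34,0,0,0,0,80],[2,-28,0,0,0,0,80],[0,-18,0,0,0,0,80],[0,-5,0,0,0,0,80],[0,0,0,0,0,0,80]]'>/dev/null
python3 - <<'E'
from h import *
st();c=read_camera("top");crop(c,145,200,205,265,7,"a5");crop(c,300,185,390,265,4,"b5")
a=cv2.imread("pics/a5.png");b=cv2.imread("pics/b5.png");b=cv2.copyMakeBorder(b,0,a.shape[0]-b.shape[0],0,0,cv2.BORDER_CONSTANT);cv2.imwrite("pics/v5.png",np.hstack([a,b]))
E
```

```text
time_s: 43.67
eef_pos: [0.3627, 0.3396, 0.2465]
orientation: [-0.0, 0.584, 0.812, -0.0]
contact_force: [-0.4, -0.1, 0.4]
gripper_width: 0.934
grip_force: 0.0
time_s: 44.08
eef_pos: [0.3623, 0.3392, 0.3114]
orientation: [-0.0, 0.584, 0.812, -0.002]
contact_force: [0.4, -0.1, 0.6]
gripper_width: 0.936
grip_force: 0.0
t46.2 pos mm [ 457.4 -349.7  361. ] psi 18.4 tilt 0.0 w 79.9 F 0.0 [0.7 0.8 0.3] [-0.65  0.41  0.13  1.29  0.    0.6 ]
```

View pics/v5.png

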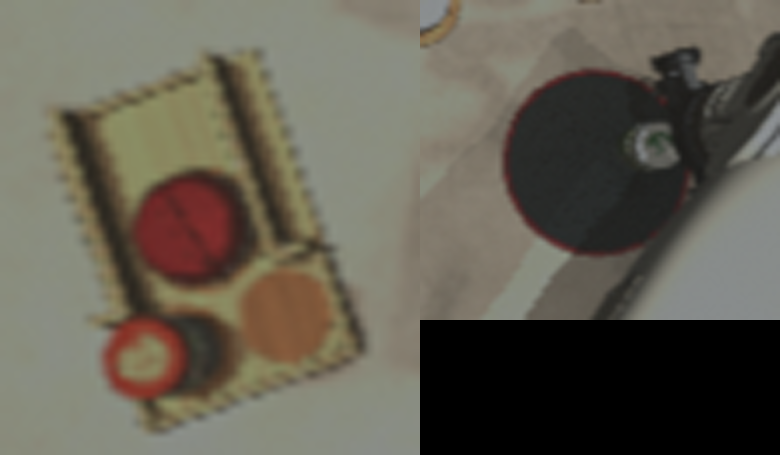

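The red jar is back on its mark, cap at (145,357), the same raw pixel as at the start. The white jar is still on the mat under the gripper.

```bash
python3 -m inch '[[0,-3,-20,0,0,0,82],[0,0,-25,0,0,0,82],[0,0,-25,0,0,0,82],[0,0,0,0,0,0,82],[0,0,0,0,0,0,82]]'>/dev/null
python3 -m inch '[[0,0,-20,0,0,0,82],[0,0,-15,0,0,0,82],[0,0,-7,0,0,0,82],[0,0,0,0,0,0,82],[0,0,0,0,0,0,82]]'
python3 -m inch '[[0,0,0,0,0,0,70],[0,0,0,0,0,0,60],[0,0,0,0,0,0,50],[0,0,0,0,0,0,30],[0,0,0,0,0,0,30]]'
python3 -m inch '[[0,0,0,0,0,0,30],[0,0,0,0,0,0,30],[0,0,0,0,0,0,30],[0,0,0,0,0,0,30],[0,0,0,0,0,0,30]]'>/dev/null
python3 -c "from h import *;st()"
python3 -m inch '[[0,0,5,0,0,0,30],[0,0,15,0,0,0,30],[0,0,20,0,0,0,30],[0,0,20,0,0,0,30],[0,5,20,0,0,0,30]]'
python3 -m inch '[[-2,10,0,0,0,0,30],[-3,20,0,0,0,0,30],[-3,26,0,0,0,0,30],[-3,26,0,0,0,0,30],[-3,26,0,0,0,0,30]]'>/dev/null
python3 -m inch '[[-3,26,0,0,0,0,30],[-3,26,0,0,0,0,30],[-3,26,0,0,0,0,30],[-3,26,0,0,0,0,30],[-3,26,0,0,0,0,30]]'>/dev/null
python3 -m inch '[[-3,26,0,0,0,0,30],[-3,26,0,0,0,0,30],[-3,26,0,0,0,0,30],[-3,26,0,0,0,0,30],[-3,26,0,0,0,0,30]]'>/dev/null
python3 -m inch '[[-3,26,0,0,0,0,30],[-3,26,0,0,0,0,30],[-3,26,0,0,0,0,30],[-3,26,0,0,0,0,30],[-3,26,0,0,0,0,30]]'>/dev/null
python3 -m inch '[[-3,26,0,0,0,0,30],[-3,26,0,0,0,0,30],[-3,20,0,0,0,0,30],[-2,12,0,0,0,0,30],[0,6,0,0,0,0,30]]'>/dev/null
python3 -m inch '[[0,0,0,0,0,0,30],[0,0,0,0,0,0,30],[0,0,0,0,0,0,30],[0,0,0,0,0,0,30],[0,0,0,0,0,0,30]]'>/dev/null
python3 -c "from h import *;st()"
```

```text
time_s: 47.05
eef_pos: [0.4581, -0.3513, 0.251]
orientation: [0.001, 0.584, 0.812, -0.0]
contact_force: [-0.4, 0.4, 0.2]
gripper_width: 0.956
grip_force: 0.0
time_s: 47.47
eef_pos: [0.4578, -0.3517, 0.2506]
orientation: [0.001, 0.584, 0.812, -0.0]
contact_force: [-1.2, 1.0, 3.9]
gripper_width: 0.466
grip_force: 30.0
t47.9 pos mm [ 457.8 -351.7  250.6] psi 18.5 tilt 0.1 w 40.0 F 30.1 [-1.1  0.5  5.3] [-0.65  0.5  -0.03  1.04 -0.    0.59]
time_s: 48.3
eef_pos: [0.4574, -0.3467, 0.3298]
orientation: [-0.001, 0.584, 0.812, -0.0]
contact_force: [-0.5, -0.6, -0.1]
gripper_width: 0.464
grip_force: 30.4
t50.8 pos mm [387.8 240.8 329.7] psi 18.5 tilt 0.0 w 39.7 F 30.5 [-0.2  0.3 -1.8] [ 0.56  0.2  -0.24  1.12 -0.    1.8 ]
```

```bash
python3 -m inch '[[-2,12,0,0,0,0,30],[-2,15,0,0,0,0,30],[-2,13,0,0,0,0,30],[-1,7,0,0,0,0,30],[0,0,0,0,0,0,30]]'>/dev/null
python3 -m inch '[[0,0,-15,0,0,0,30],[0,0,-20,0,0,0,30],[0,0,-15,0,0,0,30],[0,0,0,0,0,0,30],[0,0,0,0,0,0,30]]'
python3 -m inch '[[0,0,0,0,0,0,30],[0,0,0,0,0,0,30],[0,0,0,0,0,0,30],[0,0,0,0,0,0,30],[0,0,0,0,0,0,30]]'>/dev/null
python3 -c "from h import *;st()"
```

```text
time_s: 51.63
eef_pos: [0.3803, 0.2882, 0.2791]
orientation: [-0.0, 0.584, 0.812, -0.001]
contact_force: [0.1, -0.1, -0.3]
gripper_width: 0.464
grip_force: 30.5
t52.0 pos mm [380.8 288.7 280.3] psi 18.5 tilt 0.1 w 40.0 F 30.5 [ 0.   0.6 -0.2] [ 0.65  0.29 -0.27  1.01 -0.    1.9 ]
```

```bash
python3 -m inch '[[0,-1,-12,0,0,0,30],[0,0,-10,0,0,0,30],[0,0,-4,0,0,0,30],[0,0,-2,0,0,0,30],[0,0,-1,0,0,0,30]]'
python3 -m inch '[[0,0,-1,0,0,0,30],[0,0,0,0,0,0,30],[0,0,0,0,0,0,30],[0,0,0,0,0,0,30],[0,0,0,0,0,0,30]]'
python3 -c "from h import *;st()"
```

```text
time_s: 52.47
eef_pos: [0.3807, 0.2876, 0.2506]
orientation: [-0.0, 0.584, 0.812, -0.0]
contact_force: [-0.7, -0.3, -1.1]
gripper_width: 0.463
grip_force: 30.5
time_s: 52.88
eef_pos: [0.3807, 0.2877, 0.2504]
orientation: [0.0, 0.584, 0.812, 0.0]
contact_force: [-2.1, 0.0, 5.7]
gripper_width: 0.469
grip_force: 31.0
t52.9 pos mm [380.7 287.7 250.4] psi 18.5 tilt 0.1 w 40.0 F 31.0 [-2.1  0.   5.7] [ 0.65  0.33 -0.31  0.93  0.    1.89]
```

```bash
python3 -m inch '[[0,0,0,0,0,0,42],[0,0,0,0,0,0,50],[0,0,0,0,0,0,65],[0,0,0,0,0,0,75],[0,0,0,0,0,0,80]]'
python3 -m inch '[[0,0,0,0,0,0,80],[0,0,0,0,0,0,80],[0,0,15,0,0,0,80],[0,0,25,0,0,0,80],[0,0,25,0,0,0,80]]'>/dev/null
python3 -m inch '[[0,0,25,0,0,0,80],[0,-5,25,0,0,0,80],[0,-20,0,0,0,0,80],[0,-34,0,0,0,0,80],[0,-34,0,0,0,0,80]]'>/dev/null
python3 -m inch '[[0,-34,0,0,0,0,80],[0,-34,0,0,0,0,80],[0,-34,0,0,0,0,80],[0,-34,0,0,0,0,80],[0,-34,0,0,0,0,80]]'>/dev/null
python3 -m inch '[[0,-20,0,0,0,0,80],[0,-10,0,0,0,0,80],[0,0,0,0,0,0,80],[0,0,0,0,0,0,80],[0,0,0,0,0,0,80]]'>/dev/null
python3 - <<'E'
from h import *
st();c=read_camera("top");crop(c,145,200,205,265,7,"a6");crop(c,250,140,340,240,4,"b6")
a=cv2.imread("pics/a6.png");b=cv2.imread("pics/b6.png");b=cv2.copyMakeBorder(b,0,a.shape[0]-b.shape[0],0,0,cv2.BORDER_CONSTANT);cv2.imwrite("pics/v6.png",np.hstack([a,b]))
E
```

```text
time_s: 53.3
eef_pos: [0.3807, 0.2876, 0.2496]
orientation: [0.0, 0.584, 0.812, -0.0]
contact_force: [0.1, 0.2, 0.2]
gripper_width: 0.935
grip_force: 0.0
t55.0 pos mm [380.7  -5.  364.7] psi 18.6 tilt 0.0 w 79.9 F 0.0 [-0.8 -0.3 -0.1] [-0.01  0.03 -0.35  1.19  0.    1.23]
```

View pics/v6.png

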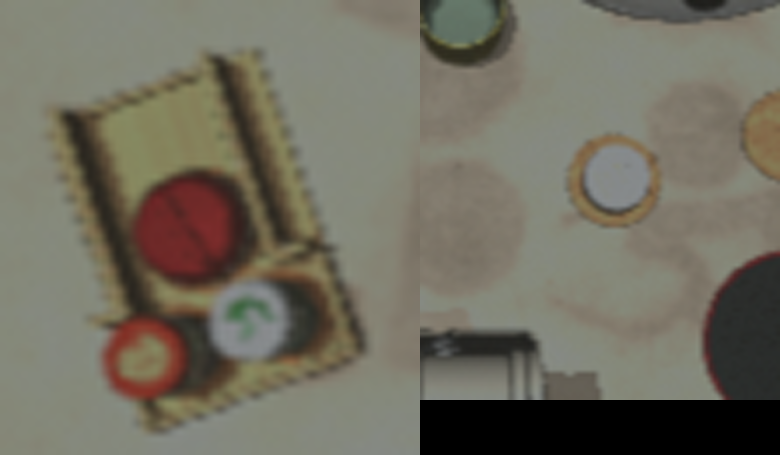

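The last picture shows both jars back on their marks, at (145,357) and (249,320), which match their starting pixels. The timer is in the bay at (188,227) and the pot is centred on the coaster at (616,178). I'm handing in.

```bash
python3 -c "from station import *;print(hand_in())"
```

```text
the job is handed in; nothing more can be done
None
```

The job is handed in at about 55 s of robot time: the last pictures show the pot on the coaster, the timer in the rear bay and both jars back at their starting places, but the hand-in returned no verdict.

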